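# Pad the bone holder and hold its spring jaw open

### The arm

A 6-joint arm with a two-finger parallel gripper is mounted at the origin on the work surface. World frame = base frame: x ahead of the robot, y to its left, z up, the work surface at z = 0. Lengths are in m, angles in rad, forces in N, time in s.
With the tool pointing down it reaches from about 0.375 to 0.975 m from the base axis. Payload 3.8 kg.
Tool frame: the origin (TCP) lies at the very end of the fingers, on their centre line; the grasp point (between the pads) lies grip_depth behind it (grip_depth is the distance from the TCP to the grasp point, in m); z points along the fingers, y is the line along which they close (so a half turn about z gives the same grasp; the last joint's range is limited). The gripper opens to 85 mm and grips with 20 to 120 N. Pads are 22 mm wide; open, the fingers measure 114 mm over their backs; the gripper's body (76 mm by 85 mm) begins 54 mm behind the grasp point. The pads swing forward as they close: fully open they stand 13 mm farther back than shut.
Start: joints at [1.131, 0.264, 1.604, -0, 1.274, -0.037], TCP at [0.265, 0.621, 0.193] pointing down, gripper open.
Joint ranges: [-2.63, 2.63], [-0.94, 2.18], [0.31, 2.57], [-1.31, 4.45], [0, 2.66], [-2.55, 2.55]. Speed limits (rad/s): [2.57, 2.57, 3.14, 3.14, 3.14, 3.14].

### API

Orientations are given as a unit quaternion [w, x, y, z].
In Python, from plant import read_state, get_image, calibration, close_job, spot_in, outline_of, grip_depth gives the robot as it stands.
- The arm moves only by the tool apply_moves, never from a script. Its argument "moves" is one flat list of numbers, 7 for each row, row after row: the shift along the world's x, y, z in m, then the turn, a rotation vector about the world's x, y, z in degrees, then the closure in counts, from 0 (fully open) to 255 (shut). In form: [tx, ty, tz, ax, ay, az, hand, tx, ty, tz, ax, ay, az, hand, ...]. A call has 1 to 20 rows; each row shifts and turns the commanded pose from where the row before left it; what a row does not reach is not made up. A row lasts 1/10 s, in which the tool goes at most 50 mm and 8.59 degrees, less where a joint would pass 70% of its speed; a pose out of reach is approached as far as the arm can. A call is refused whole if a number of a shift passes 0.05 or a number of a turn 8.59, either way. A call with a gripper value outside its range is refused whole. The fingers move at their own pace and stop on an object; "force" is the grip in N (left out, the last holds). Time passes only in rows, so rows that do not move let the fingers close. It gives the time, the measured TCP pose, the force, the opening and the grip force at its end, in the units of the state.
- read_state(): the state, without advancing time (a new reading comes with each control period).
- get_image(name): name is "scene" or "top" or "wrist"; returns the picture (384x512x3 uint8, red, green, blue); there is no depth.
- calibration(name): a dict with "fx", "fy", "cx", "cy" (pixels), "R" (3x3) and "t" (3): a world point X has camera coordinates R X + t; the wrist camera has in their place "mount" (4x4, takes a point from camera to tool coordinates, whose origin is the TCP and whose axes are the flange's). Camera axes: x right, y down, z forward; pixel columns grow to the right and rows downward; lengths in m; the calibration is good to about 2 mm. A picture is of the moment at which its call begins: read the wrist's pose just before it. calibration takes no time and is no camera call.
- close_job(): hands the job in; it is judged then, once.
Trained networks look in the newest picture that a camera, given by its name, has taken for a name from the list of things; names that differ only in an ending like _2 or _b are one class to them, and where a whole thing is asked for, a point or a joint stands for the part that bears it (a point fixed in the world has none). Each returns a list of dicts, best first, with "confidence" (0 to 1); they miss things now and then, are a little off and sometimes report something else, mostly with a low value. They report only what shows in the picture. A call takes as long as a camera call.
- spot_in(label, camera): "point" ([x, y, z] in m, in the coordinates of the camera as it stood for that picture, good to about 4 mm: the middle of the surface that is visible of it).
- outline_of(label, camera): "region" (384x512 bool, what is visible of it).
The state is a dict: "clock": time; "joint_pos": joint angles; "qd": joint speeds; "joint_efforts": joint torques, N m; "eef_pos": TCP position; "eef_rot": TCP orientation; "ft_force": force on the tool from outside, world axes, zero at the start; "ft_torque": the same for the moment, N m; "finger_gap": finger opening in m; "finger_force": force on a finger pad.
Only numpy, scipy, OpenCV 4.12 (cv2) and the standard library are available. Lean on these libraries where they do the work, as an engineer would, in place of code of your own. Each camera call takes 0.05 s, during which the arm holds its last target. There are 200 camera calls.

### The job

Without shifting the red marker, the beaker, the jar or the bone, get the bone holder ready: thread the loose blue rubber ring onto the bare steel post, all the way down to the base plate, and let go of it. Then take the jaw by its black knob, pull it back against its spring until its yellow pointer is in line with the red marker, and finish while still holding it there: do not let go.

Things in the scene. Friction and masses are not known exactly. Their poses are not given: they have to be found in the camera images.
- holder: Bone holder, fixed to the bench: aluminium plate 230 (x) by 150 (y) by 12 mm with a green sliding jaw. Origin at bench level, 10 mm to +x of the plate's centre; +x points from jaw to posts. Steel posts at x = 65 mm: the bare one at y = +42 mm, the other at y = -42 mm under a fixed blue pad (36 mm across, 30 tall). Grey end block (13 by 116 mm, top at 46 mm) at x = -118 mm, behind the jaw.
- post_foot (a point): Centre of the foot of the bare post, at the plate's top, 12 mm above the bench. Post: 12 mm diameter, rising 43 mm above the plate, its last 4 mm tapering to 6 mm.
- post_tip (a point): Tip of the bare post, 55 mm above the bench.
- ring: Loose blue rubber ring (a short thick sleeve), lying flat on the bench with its hole upright: 36 mm outside diameter, 16 mm hole right through, 30 mm tall, about 30 g. Origin at the centre of its underside, z along the hole. Fully home on the post, its underside rests on the plate, 12 mm above the bench.
- jaw (a joint): Travel of the jaw in m: 0 closed (where its spring rests it) to 0.060 (stop), growing as it is pulled in the holder's -x direction. The spring pushes back with 5.5 N at 0, rising 1.1 N per cm to 12 N. Green block 36 mm (x) by 100 mm (y), top 46.5 mm above the bench, 8 mm blue pad on its +x face; at 0 the block's centre is at holder x = -32 mm, y = 0.
- knob (a point): Centre of the top of the jaw's black knob, an upright cylinder 24 mm in diameter rising 43 mm above the jaw's top to 89.5 mm above the bench. It moves with the jaw.
- pointer (a point): Outer end of the jaw's yellow pointer (3 mm wide), on the jaw's +y side, 24 mm above the bench, at the same holder x as the knob. It moves with the jaw.
- mark_line (a point): Centre of the top of the red marker, a small block 4 mm (x) by 13 mm (y) by 11 mm tall, standing on the white scale strip at the plate's +y edge. Its axes are parallel to the holder's.
- marker (a joint): Place of the red marker along the scale in m: the jaw's pointer is in line with the marker when joint jaw has the same value. It stays put unless pushed (8 N).
- beaker: Open glass beaker, 60 mm rim diameter, 70 mm tall, origin at the centre of its underside. Leave alone.
- jar: Amber glass jar with a white cap, 52 mm diameter, 60 mm tall, origin at the centre of its underside. Leave alone.
- bone: Brown bone, 157 mm long along its x, 26 mm tall and up to 47 mm wide at its ends, lying on the bench; origin at the centre of its underside. Leave alone.

How it is judged:
By the outcome, as a careful person would: the job done as asked, in the order asked, and still so for the second after the job is handed in, while the arm keeps its last pose, push and grip.
It also fails if it takes over 59 s, if anything falls off the work surface, if the arm or the gripper's body presses on something with over 40 N, if the wrist force passes 120 N, or if a joint passes its speed limit or range.

## Working session

There is one attempt and no reset: what is moved stays moved. The work goes in short steps, Python scripts to look and compute and a tool call to move; the robot and the scene stay as the last step left them, time stands still between calls to the robot, and variables do not carry over. Pictures are saved under pics/ and viewed, at most 10 in all, crops included, and the job is handed in when it is done.

Besides the shell and the picture viewer there is one more tool, called as name(argument=value, ...) on one line, values as JSON. apply_moves: Moves the arm, as the interface text tells. Its arguments: {"type":"object","properties":{"moves":{"type":"array"},"force":{"type":"number"}},"required":["moves"]}

```bash
mkdir -p pics; cat > h.py <<'E'
import numpy as np, cv2
from plant import *
from scipy.spatial.transform import Rotation as Ro
def cam(name):
    c=calibration(name)
    K=np.array([[c['fx'],0,c['cx']],[0,c['fy'],c['cy']],[0,0,1]])
    if 'mount' in c:
        s=read_state(); M=np.array(c['mount']); q=s['eef_rot']
        Rt=Ro.from_quat([q[1],q[2],q[3],q[0]]).as_matrix()
        Rw=Rt@M[:3,:3]; p=Rt@M[:3,3]+np.array(s['eef_pos'])
        return K,Rw.T,-Rw.T@p
    return K,np.array(c['R']),np.array(c['t'])
def snap(name,fn=None):
    C=cam(name); im=get_image(name)
    if fn: cv2.imwrite('pics/'+fn,im[:,:,::-1])
    return im,C
def toworld(C,p): return C[1].T@(np.array(p)-C[2])
def proj(C,X):
    v=(C[1]@np.atleast_2d(X).T+C[2][:,None]); u=C[0]@v; return (u[:2]/u[2]).T
def onplane(C,uv,z):
    d=C[1].T@np.linalg.inv(C[0])@np.array([uv[0],uv[1],1]); o=-C[1].T@C[2]
    return o+d*(z-o[2])/d[2]
E
cat > a.py <<'E'
from h import *
np.set_printoptions(precision=4,suppress=True)
print(grip_depth if not callable(grip_depth) else grip_depth()); print(read_state())
for n in ['top','scene']:
    im,C=snap(n,n+'0.png'); print(n,'campos',-C[1].T@C[2])
    for l in ['holder','post_tip','post_foot','ring','knob','pointer','mark_line','beaker','jar','bone']:
        r=spot_in(l,n)
        for d in r[:2]: print(l,round(d['confidence'],2),toworld(C,d['point']),proj(C,toworld(C,d['point']))[0])
a=cv2.imread('pics/top0.png');b=cv2.imread('pics/scene0.png')
cv2.imwrite('pics/both0.png',cv2.resize(np.vstack([a,b]),None,fx=.78,fy=.78))
E
python3 a.py
```

```text
0.0187
{'clock': 0.0, 'joint_pos': array([ 1.1311,  0.2647,  1.6054,  0.    ,  1.2737, -0.0368]), 'qd': array([ 0.0002,  0.0009,  0.0006,  0.0009, -0.0005, -0.0007]), 'joint_efforts': array([ -0.0008, -51.5119, -36.7306,  -0.0003,   0.0132,  -0.    ]), 'eef_pos': array([0.2642, 0.6202, 0.1915]), 'eef_rot': array([-0.0003,  0.2001,  0.9798, -0.0011]), 'ft_force': array([ 0.2443, -0.2987,  0.3303]), 'ft_torque': array([-0.0371,  0.0235,  0.0065]), 'finger_force': 0.0, 'finger_gap': 0.0854851291554736}
top campos [ 0.4106 -0.0013  1.1877]
holder 0.74 [0.5491 0.049  0.0092] [243.661  188.8151]
post_tip 0.7 [0.5506 0.046  0.0134] [244.6262 188.1601]
post_tip 0.56 [0.5344 0.0473 0.0494] [243.6891 192.2593]
post_foot 0.73 [0.5517 0.0447 0.0152] [245.0137 187.7158]
ring 0.43 [0.4071 0.3067 0.0275] [155.6223 236.7704]
knob 0.67 [0.5308 0.0444 0.0482] [244.6961 193.502 ]
knob 0.64 [0.6008 0.3314 0.062 ] [145.3834 169.6   ]
pointer 0.62 [0.5315 0.0421 0.0473] [245.4959 193.2962]
beaker 0.7 [ 0.4655 -0.3318  0.036 ] [374.5554 215.5361]
jar 0.89 [0.5973 0.3326 0.0595] [145.1787 170.9235]
bone 0.68 [ 0.6178 -0.3577  0.0222] [380.1745 164.47  ]
scene campos [1.2654 0.095  0.5603]
holder 0.77 [0.5752 0.0505 0.0131] [268.4261 228.6929]
post_tip 0.66 [0.5718 0.0494 0.0128] [268.092  227.9291]
post_tip 0.2 [ 0.4784 -0.3168  0.0497] [139.7149 190.6675]
post_foot 0.9 [0.5724 0.0491 0.0137] [267.9514 227.8117]
ring 0.75 [0.4232 0.3087 0.0266] [364.5897 195.3266]
knob 0.77 [0.5496 0.0436 0.0523] [266.38   209.9903]
knob 0.69 [ 0.4762 -0.3164  0.0505] [140.0903 189.9914]
pointer 0.61 [0.5493 0.0456 0.0439] [267.2146 212.6587]
jar 0.75 [0.6244 0.3366 0.0408] [392.8143 238.5128]
bone 0.89 [ 0.635  -0.3498  0.02  ] [105.439  233.8364]
```

View pics/both0.png

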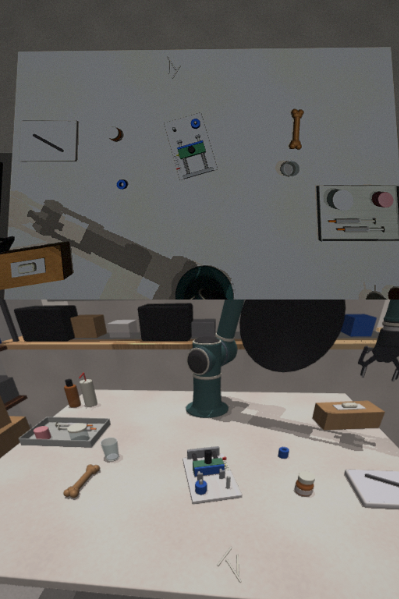

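The top view shows the holder near (245,188) with the bare post on its upper left, the loose ring near (156,237) and the jar near (146,171). I'm moving over the ring for a closer look.

apply_moves(moves=[0.02,-0.04,0,0,0,0,0,0.02,-0.04,0,0,0,0,0,0.02,-0.04,0,0,0,0,0,0.02,-0.04,0,0,0,0,0,0.02,-0.04,0,0,0,0,0,0.02,-0.04,0,0,0,0,0,0.02,-0.04,0,0,0,0,0,0.01,-0.03,0,0,0,0,0,0,0,0,0,0,0,0,0,0,0,0,0,0,0])

```text
clock: 2.1
eef_pos: [0.4149, 0.3107, 0.1931]
eef_rot: [0.0, 0.201, 0.98, 0.0]
ft_force: [-0.6, -0.0, 0.2]
finger_gap: 0.0859
finger_force: 0.0
```

```bash
cat > b.py <<'E'
from h import *
np.set_printoptions(precision=4,suppress=True)
s=read_state();print(s['clock'],s['eef_pos'],s['eef_rot'])
print(calibration('wrist'))
im,C=snap('wrist','w1.png'); print('campos',-C[1].T@C[2])
for l in ['ring','holder','jar']:
    for d in spot_in(l,'wrist')[:2]: print(l,d['confidence'],toworld(C,d['point']),proj(C,toworld(C,d['point'])))
t,Ct=snap('top','t1.png'); 
crop=t[130:250,130:290]; cv2.imwrite('pics/c1.png',np.hstack([cv2.resize(crop,None,fx=3,fy=3,interpolation=2)[:, :,::-1],cv2.resize(im,(480,360))[:,:,::-1][:, :320]]))
E
python3 b.py
```

```text
2.1 [0.4149 0.3107 0.1931] [0.     0.201  0.9796 0.0005]
{'fx': 278.1207865075012, 'fy': 278.1207865075012, 'cx': 252.23517856635533, 'cy': 188.98580468382147, 'mount': array([[-0.0004, -0.9487, -0.3161,  0.0822],
       [ 1.    , -0.0007,  0.0009,  0.0008],
       [-0.0011, -0.3161,  0.9487, -0.1798],
       [ 0.    ,  0.    ,  0.    ,  1.    ]])}
campos [0.3396 0.3436 0.3729]
ring 0.58 [0.4099 0.3159 0.0255] [[253.4153 159.0101]]
holder 0.94 [0.4879 0.077  0.0082] [[128.7651 264.0698]]
jar 0.8 [0.5854 0.3392 0.0527] [[320.4521 273.85  ]]
```

View pics/c1.png

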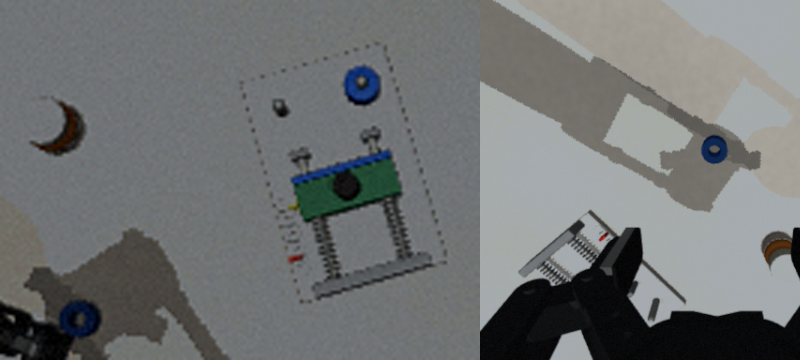

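The crop shows the ring near (78,320), the bare post near (281,107), the fixed pad at (362,85), the knob at (347,183) and the red marker at (295,259). Holder yaw is about 17°. In the wrist view the ring is unobstructed.

```bash
cat > c.py <<'E'
from h import *
from scipy.optimize import least_squares
np.set_printoptions(precision=4,suppress=True)
im=cv2.imread('pics/w1.png')[:,:,::-1].astype(int); C=cam('wrist')
m=((im[:,:,2]>im[:,:,0]+40)&(im[:,:,2]>im[:,:,1]+25)).astype(np.uint8)
n,lab,st,ce=cv2.connectedComponentsWithStats(m)
i=[k for k in range(1,n) if abs(ce[k][0]-250)<40 and abs(ce[k][1]-159)<40]; i=max(i,key=lambda k:st[k][4]); print(st[i],ce[i])
cn=cv2.findContours((lab==i).astype(np.uint8),cv2.RETR_EXTERNAL,cv2.CHAIN_APPROX_NONE)[0][0]
h=cv2.convexHull(cn)[:,0]; obs=np.array([h[:,0].min(),h[:,0].max(),h[:,1].min(),h[:,1].max()])
a=np.linspace(0,2*np.pi,60)
cyl=lambda p:np.vstack([np.c_[p[0]+.018*np.cos(a),p[1]+.018*np.sin(a),0*a+z] for z in(0,.03)])
def f(p):
    u=proj(C,cyl(p)); return np.r_[u[:,0].min(),u[:,0].max(),u[:,1].min(),u[:,1].max()]-obs
r=least_squares(f,[.41,.31]); print('ring',r.x,r.fun)
# holder from top picture
Ct=cam('top'); px=lambda c:np.array(c)/3+[130,130]-.33
P=[((125-20,75,12),(240,83)),((105,-75,12),(383,43)),((-125,-75,12),(446,262)),((-125,75,12),(306,300)),((65,42,55),(278,102)),((65,-42,42),(362,84)),((-32,0,89.5),(347,182))]
X=np.array([p[0] for p in P])/1e3; U=np.array([px(p[1]) for p in P])
def W(q,X): 
    c,s=np.cos(q[2]),np.sin(q[2]); return X@np.array([[c,s,0],[-s,c,0],[0,0,1]])+[q[0],q[1],0]
r=least_squares(lambda q:(proj(Ct,W(q,X))-U).ravel(),[.52,.05,.3],loss='soft_l1'); print('holder',r.x,np.degrees(r.x[2])); print((proj(Ct,W(r.x,X))-U))
print('post',W(r.x,np.array([[.065,.042,.055]])),'knob',W(r.x,np.array([[-.032,0,.0895]])), 'mark',onplane(Ct,px((295,258)),.027))
E
python3 c.py
```

```text
[236 145  28  29 499] [249.4749 159.5731]
ring [0.4087 0.3118] [-0.8253  0.8264 -1.973   1.9815]
holder [0.5652 0.0504 0.2757] 15.793809171072617
[[ 0.1745 -0.141 ]
 [ 0.1344 -0.4462]
 [ 0.6094 -0.5032]
 [-1.2707  0.8616]
 [ 0.1801  0.508 ]
 [ 0.0512 -0.5731]
 [-0.2607  0.3547]]
post [[0.6163 0.1085 0.055 ]] knob [[0.5344 0.0417 0.0895]] mark [0.4679 0.0945 0.027 ]
```

apply_moves(moves=[0.027,-0.038,0,0,0,6.5,0,0.027,-0.038,0,0,0,6.5,0,0.027,-0.038,0,0,0,6.5,0,0.027,-0.038,0,0,0,6.5,0,0.027,-0.038,0,0,0,6.5,0,0.027,-0.038,0,0,0,6.5,0,0,0,0,0,0,0,0,0,0,0,0,0,0,0,0,0,0,0,0,0,0])

```text
clock: 3.25
eef_pos: [0.5759, 0.0843, 0.1924]
eef_rot: [-0.0, -0.139, 0.99, 0.0]
ft_force: [0.8, -0.4, -0.4]
finger_gap: 0.0852
finger_force: 0.0
```

```bash
cat > d.py <<'E'
from h import *
np.set_printoptions(precision=4,suppress=True)
s=read_state();print(s['clock'],s['eef_pos'],s['eef_rot'])
im,C=snap('wrist','w2.png'); np.savez('w2.npz',*C)
for l in ['post_tip','knob','pointer','mark_line','marker','holder']:
    for d in spot_in(l,'wrist')[:2]: print(l,d['confidence'],toworld(C,d['point']),proj(C,toworld(C,d['point'])))
cv2.imwrite('pics/w2b.png',cv2.resize(im[:,:,::-1],(800,600),interpolation=2))
E
python3 d.py
```

```text
3.25 [0.5759 0.0843 0.1924] [-0.0005 -0.1387  0.9903  0.0003]
post_tip 0.93 [0.5311 0.0448 0.0089] [[230.7505 119.1015]]
knob 0.78 [0.5349 0.0489 0.0401] [[231.4595 125.3763]]
knob 0.2 [0.5368 0.049  0.0099] [[232.784  124.5145]]
pointer 0.83 [0.5337 0.0518 0.0462] [[233.7751 125.5945]]
mark_line 0.45 [0.4637 0.1008 0.0221] [[290.7823  76.5067]]
holder 0.75 [0.5334 0.0481 0.0102] [[232.7856 121.7392]]
```

View pics/w2b.png

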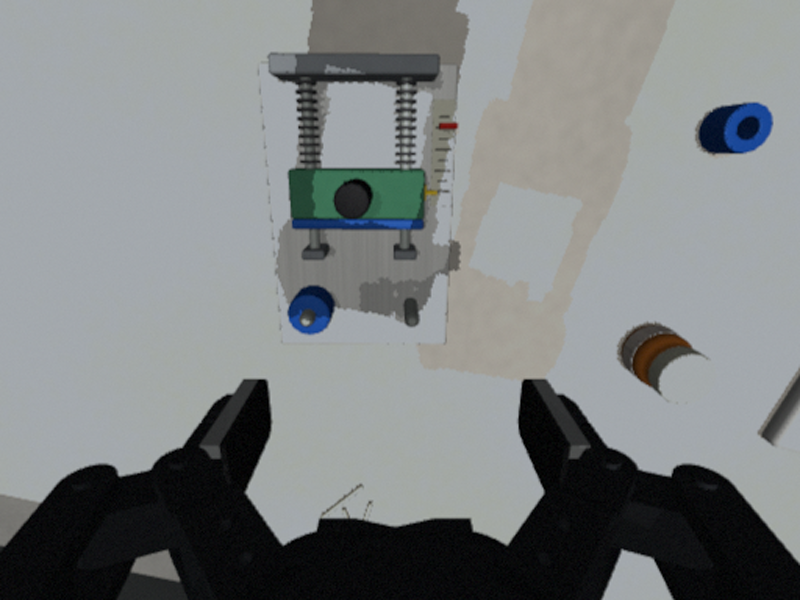

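The wrist view (800-wide) shows the post tip at about (413,321), knob top at (353,200), pointer end at (438,192), red marker at (448,126) and the plate corners. I fit the holder pose from these.

```bash
cat > e.py <<'E'
from h import *
from scipy.optimize import least_squares
np.set_printoptions(precision=4,suppress=True)
z=np.load('w2.npz'); C=[z['arr_%d'%i] for i in range(3)]
P=[((105,75,12),(447,343)),((105,-75,12),(283,343)),((-125,-75,12),(261,64)),((-125,75,12),(457,66)),((65,42,55),(413,321)),((65,42,12),(408,300)),((-32,0,89.5),(353,200)),((-50,50,46.5),(425,170)),((-50,-50,46.5),(290,170)),((-124.5,58,46),(439,54)),((-124.5,-58,46),(269,54))]
X=np.array([p[0] for p in P])/1e3; U=np.array([p[1] for p in P])/1.5625
def W(q,X): 
    c,s=np.cos(q[2]),np.sin(q[2]); return X@np.array([[c,s,0],[-s,c,0],[0,0,1]])+[q[0],q[1],0]
r=least_squares(lambda q:(proj(C,W(q,X))-U).ravel(),[.56,.05,.28],loss='soft_l1'); q=r.x
print('holder',q,np.degrees(q[2])); print(proj(C,W(q,X))-U)
print('post',W(q,np.array([[.065,.042,.055]])),'knob',W(q,np.array([[-.032,0,.0895]])))
m=onplane(C,np.array((448,126))/1.5625,.027); p=onplane(C,np.array((438,192))/1.5625,.024)
inv=lambda x:(np.array([[np.cos(q[2]),np.sin(q[2])],[-np.sin(q[2]),np.cos(q[2])]])@(x[:2]-q[:2]))
print('mark',inv(m),'ptr',inv(p),'tip',onplane(C,np.array((413,321))/1.5625,.055))
# ring, from this picture
im=cv2.imread('pics/w2.png')[:,:,::-1].astype(int)
mk=((im[:,:,2]>im[:,:,0]+40)&(im[:,:,2]>im[:,:,1]+25)).astype(np.uint8); mk[:,:430]=0
h=cv2.findNonZero(mk)[:,0]; ext=lambda u:np.array([f(u@v) for v in ([1,0],[0,1],[1,1],[1,-1]) for f in (np.min,np.max)])
a=np.linspace(0,2*np.pi,60)
cyl=lambda p:np.vstack([np.c_[p[0]+.018*np.cos(a),p[1]+.018*np.sin(a),0*a+z] for z in(0,.03)])
r=least_squares(lambda p:ext(proj(C,cyl(p)))-ext(h),[.41,.31]); print('ring',r.x,r.fun)
E
python3 e.py
```

```text
holder [0.5652 0.055  0.2774] 15.894431678846935
[[ 0.0474  1.5619]
 [-0.649   1.5929]
 [-2.6649 -1.0282]
 [ 1.3853 -2.1943]
 [ 0.32    0.8315]
 [ 2.142   2.5434]
 [-0.3485  1.0778]
 [ 0.898  -0.2186]
 [-1.5193 -0.2572]
 [ 1.2795 -0.2522]
 [-1.1411 -0.3542]]
post [[0.6162 0.1132 0.055 ]] knob [[0.5344 0.0462 0.0895]]
mark [-0.0803  0.0667] ptr [-0.0323  0.0611] tip [0.6153 0.1125 0.055 ]
ring [0.4072 0.3129] [ -4.0489   4.8137  -3.4277  -0.7916  -1.1606   3.1912 -11.7719   7.3658]
```

apply_moves(moves=[-0.028,0.038,0,0,0,0,0,-0.028,0.038,0,0,0,0,0,-0.028,0.038,0,0,0,0,0,-0.028,0.038,0,0,0,0,0,-0.028,0.038,0,0,0,0,0,-0.028,0.038,0,0,0,0,0,0,0,-0.04,0,0,0,0,0,0,-0.04,0,0,0,0,0,0,-0.04,0,0,0,0,0,0,-0.03,0,0,0,0,0,0,-0.02,0,0,0,0,0,0,-0.016,0,0,0,0,0,0,0,0,0,0,0,0,0,0,0,0,0,0])

```text
clock: 5.0
eef_pos: [0.4085, 0.3111, 0.007]
eef_rot: [-0.0, -0.139, 0.99, -0.0]
ft_force: [-0.3, -0.6, -0.5]
finger_gap: 0.0856
finger_force: 0.0
```

```bash
cat > f.py <<'E'
from h import *
s=read_state();print(s['clock'],s['eef_pos'],s['ft_force'],s['finger_gap'])
im,C=snap('wrist','w3.png'); np.savez('w3.npz',*C)
print(proj(C,[[*s['eef_pos'][:2],.03],[.408,.312,.03]]))
E
python3 f.py
```

```text
5.0 [0.40852724 0.31110239 0.00699411] [-0.31761934 -0.57164989 -0.48808133] 0.08561491890276235
[[250.21579203 233.03849058]
 [251.8212762  232.66401877]]
```

View pics/w3.png

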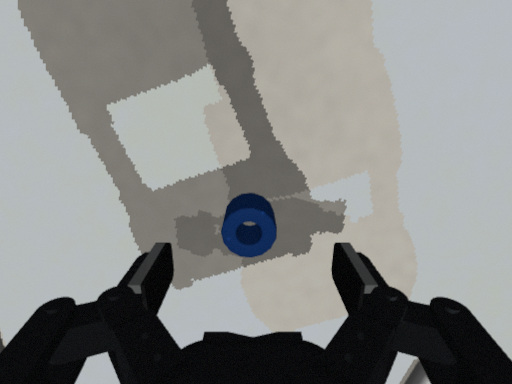

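The ring sits centred under the TCP: its top is at (249,232) and I predicted (250,233). Closing and lifting.

apply_moves(moves=[0,0,0,0,0,0,255,0,0,0,0,0,0,255,0,0,0,0,0,0,255,0,0,0,0,0,0,255,0,0,0,0,0,0,255,0,0,0,0,0,0,255,0,0,0,0,0,0,255,0,0,0,0,0,0,255,0,0,0.02,0,0,0,255,0,0,0.04,0,0,0,255,0,0,0.04,0,0,0,255,0,0,0,0,0,0,255], force=30)

```text
clock: 6.25
eef_pos: [0.413, 0.314, 0.1133]
eef_rot: [0.005, -0.139, 0.99, 0.003]
ft_force: [1.6, 0.0, 0.1]
finger_gap: -0.0
finger_force: 0.0
```

```bash
cat > g.py <<'E'
from h import *
s=read_state();print(s['clock'],s['eef_pos'],s['ft_force'],s['finger_gap'])
im,C=snap('wrist','w4.png'); np.savez('w4.npz',*C)
sc,_=snap('scene'); sc=sc[:,300:440]
cv2.imwrite('pics/w4b.png',np.hstack([im,cv2.resize(sc,(280,384))[:,:]])[:,:,::-1])
E
python3 g.py
```

```text
6.25 [0.41296129 0.3140375  0.11334277] [1.64162382 0.04417674 0.12057413] -6.5907895661485e-06
```

View pics/w4b.png

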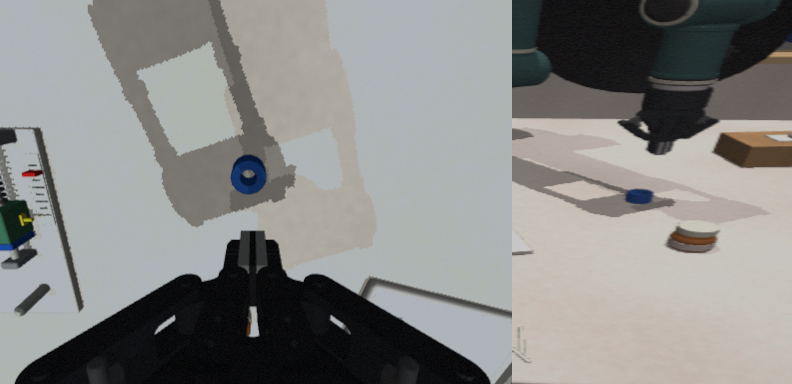

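The grip missed: the fingers are shut and the ring is still on the bench at (248,174), with the fingertips at (253,235–265). I'm checking where the cameras put the ring and the tips.

```bash
cat > i.py <<'E'
from h import *
np.set_printoptions(precision=4,suppress=True)
z=np.load('w4.npz'); C=[z['arr_%d'%i] for i in range(3)]
s=read_state(); print(s['eef_pos'],s['eef_rot'],s['qd'],s['joint_pos'])
q=s['eef_rot'];R=Ro.from_quat([q[1],q[2],q[3],q[0]]).as_matrix();print(R)
print('tcp px',proj(C,s['eef_pos']),'ring w4',onplane(C,(248.5,175),.03))
z=np.load('w3.npz'); C3=[z['arr_%d'%i] for i in range(3)]
print('ring w3',onplane(C3,(249,232),.03))
t,Ct=snap('top','t2.png'); t=t.astype(int)
for fn in ['top0.png','t2.png']:
    t=cv2.imread('pics/'+fn)[:,:,::-1].astype(int)
    m=(t[:,:,2]>t[:,:,0]+35)&(t[:,:,2]>t[:,:,1]+25); m[:,:130]=0;m[:,175:]=0
    v,u=np.nonzero(m); print(fn,len(u),u.mean(),v.mean(),onplane(Ct,(u.mean(),v.mean()),.028))
E
python3 i.py
```

```text
[0.4096 0.3117 0.1083] [ 0.0015 -0.1385  0.9904  0.0007] [-0.0005  0.0293  0.0471 -0.0015  0.0008 -0.0001] [ 0.602   0.0287  2.0349  0.      1.0746 -1.2466]
[[-0.9616 -0.2743  0.0027]
 [-0.2743  0.9616  0.0019]
 [-0.0031  0.0011 -1.    ]]
tcp px [[248.5506 209.9501]] ring w4 [0.4066 0.3102 0.03  ]
ring w3 [0.408  0.3102 0.03  ]
top0.png 90 155.17777777777778 235.9777777777778 [0.4095 0.308  0.028 ]
t2.png 43 156.65116279069767 237.30232558139534 [0.4056 0.3036 0.028 ]
```

```bash
cat > j.py <<'E'
from h import *
np.set_printoptions(precision=4,suppress=True)
C=cam('scene'); s=read_state(); p=s['eef_pos']; print(p)
for h in (0,.02,.04): print(h,proj(C,p+[0,0,h]))
im,C=snap('scene','s5.png')
u,v=proj(C,p)[0].astype(int)
w,Cw=snap('wrist')
cv2.imwrite('pics/s5c.png',np.hstack([cv2.resize(im[v-50:v+50,u-50:u+50],(400,400),interpolation=2),cv2.resize(w[200:300,200:300],(400,400),interpolation=2)])[:,:,::-1]); print(u,v)
E
python3 j.py
```

```text
[0.4085 0.3108 0.1067]
0 [[368.9116 167.5039]]
0.02 [[370.0802 160.8907]]
0.04 [[371.2761 154.1237]]
368 167
```

View pics/s5c.png

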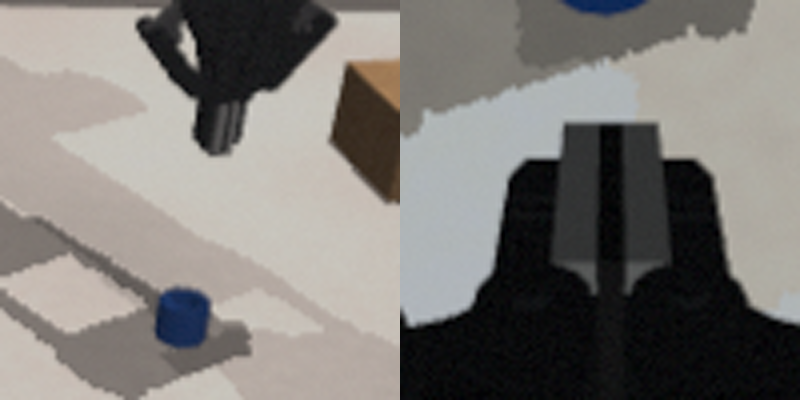

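The scene view shows the shut fingertips ending at about row 156, while the reported TCP projects to row 167. The wrist view agrees, with the tip edge at row 230. So the fingers really end about 35–40 mm above the reported TCP. I'm retrying the grasp that much lower.

apply_moves(moves=[-0.001,0,0,0,0,0,0,0,0,0,0,0,0,0,0,0,0,0,0,0,0,0,0,0,0,0,0,0,0,0,-0.04,0,0,0,0,0,0,-0.03,0,0,0,0,0,0,-0.03,0,0,0,0,0,0,-0.02,0,0,0,0,0,0,-0.01,0,0,0,0,0,0,-0.005,0,0,0,0,0,0,0,0,0,0,0,0,0,0,0,0,0,0])

```text
clock: 7.7
eef_pos: [0.4086, 0.3116, -0.0271]
eef_rot: [0.001, -0.138, 0.99, 0.0]
ft_force: [-0.0, 0.4, 0.4]
finger_gap: 0.0856
finger_force: 0.0
```

apply_moves(moves=[0,0,0,0,0,0,100,0,0,0,0,0,0,100,0,0,0,0,0,0,100,0,0,0,0,0,0,100,0,0,0,0,0,0,100], force=30)

```text
clock: 8.2
eef_pos: [0.4077, 0.311, -0.0281]
eef_rot: [0.0, -0.139, 0.99, 0.0]
ft_force: [0.2, 0.8, 0.3]
finger_gap: 0.0517
finger_force: 0.0
```

apply_moves(moves=[0,0,0,0,0,0,255,0,0,0,0,0,0,255,0,0,0,0,0,0,255,0,0,0,0,0,0,255,0,0,0,0,0,0,255])

```text
clock: 8.7
eef_pos: [0.4076, 0.311, -0.028]
eef_rot: [-0.0, -0.138, 0.99, -0.0]
ft_force: [-1.3, -0.5, 5.1]
finger_gap: 0.0356
finger_force: 29.9
```

apply_moves(moves=[0,0,0.03,0,0,0,255,0,0,0.04,0,0,0,255,0,0,0.05,0,0,0,255,0.035,-0.033,0,0,0,0,255,0.035,-0.033,0,0,0,0,255,0.035,-0.033,0,0,0,0,255,0.035,-0.033,0,0,0,0,255,0.034,-0.033,0,0,0,0,255,0.034,-0.034,0,0,0,0,255,0,0,-0.02,0,0,0,255,0,0,-0.02,0,0,0,255,0,0,0,0,0,0,255,0,0,0,0,0,0,255,0,0,0,0,0,0,255])

```text
clock: 10.1
eef_pos: [0.6162, 0.1125, 0.0527]
eef_rot: [0.001, -0.139, 0.99, 0.0]
ft_force: [-0.4, -0.4, -0.4]
finger_gap: 0.0355
finger_force: 30.2
```

```bash
cat > k.py <<'E'
from h import *
np.set_printoptions(precision=4,suppress=True)
s=read_state(); p=s['eef_pos']; print(s['clock'],p,s['finger_gap'])
sc,Cs=snap('scene','s6.png'); w,Cw=snap('wrist','w6.png'); t,Ct=snap('top','t6.png'); np.savez('w6.npz',*Cw)
for n,C in (('s',Cs),('w',Cw),('t',Ct)): print(n,proj(C,[[.616,.112,.055],[.616,.112,.012],[p[0],p[1],p[2]+.028],[p[0],p[1],p[2]+.058]]))
u,v=proj(Cs,[.616,.112,.06])[0].astype(int)
cv2.imwrite('pics/k6.png',np.hstack([cv2.resize(sc[v-50:v+50,u-50:u+50],(400,400),interpolation=2),cv2.resize(w[150:290,180:320],(400,400),interpolation=2)])[:,:,::-1]); print(u,v)
E
python3 k.py
```

```text
10.1 [0.6162 0.1125 0.0527] 0.03554838405484791
s [[293.6179 226.668 ]
 [292.8932 240.8427]
 [294.2694 217.8677]
 [294.8225 207.1308]]
w [[249.845  218.2009]
 [250.2241 196.9158]
 [250.1709 236.2032]
 [249.7974 264.4593]]
t [[221.3063 164.2869]
 [222.7197 166.8278]
 [220.2516 162.6187]
 [219.1483 160.6415]]
293 224
```

View pics/k6.png

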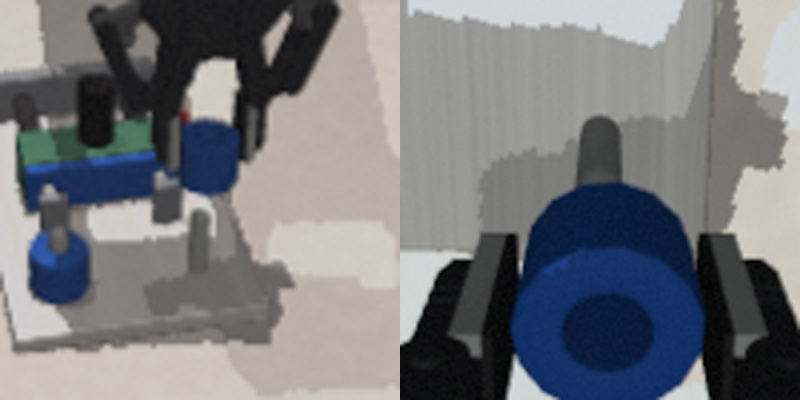

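The scene crop shows the ring above the post. Both the scene view (ring at u 295, post at 293) and the wrist view (253 against 250) say the ring is about 2.3 mm too far along +y. I'm correcting that and lowering gently.

apply_moves(moves=[0.0005,-0.0022,-0.01,0,0,0,255,0,0,-0.01,0,0,0,255,0,0,-0.005,0,0,0,255,0,0,-0.005,0,0,0,255,0,0,-0.005,0,0,0,255,0,0,-0.002,0,0,0,255,0,0,0,0,0,0,255,0,0,0,0,0,0,255])

```text
clock: 11.05
eef_pos: [0.6163, 0.1098, 0.015]
eef_rot: [0.0, -0.139, 0.99, 0.0]
ft_force: [0.7, 0.6, -0.3]
finger_gap: 0.0354
finger_force: 30.2
```

```bash
cat > l.py <<'E'
from h import *
np.set_printoptions(precision=4,suppress=True)
s=read_state(); p=s['eef_pos']; print(s['clock'],p,s['finger_gap'],s['ft_force'],s['ft_torque'])
sc,Cs=snap('scene','s7.png'); w,Cw=snap('wrist','w7.png')
u,v=proj(Cs,[.616,.112,.06])[0].astype(int)
cv2.imwrite('pics/k7.png',np.hstack([cv2.resize(sc[v-40:v+40,u-40:u+40],(400,400),interpolation=2),cv2.resize(w[150:290,180:320],(400,400),interpolation=2)])[:,:,::-1])
E
python3 l.py
```

```text
11.05 [0.6163 0.1098 0.015 ] 0.0354017973146376 [ 0.6985  0.6283 -0.3253] [ 0.0254 -0.0407  0.0113]
```

View pics/k7.png

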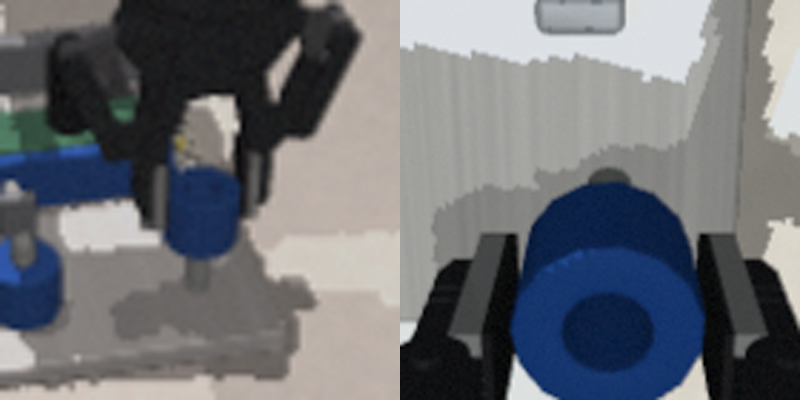

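The ring is already about 12 mm onto the post with no contact force. In both crops the post is centred under the ring, at about (200,275) and (608,175). Going down to the plate.

apply_moves(moves=[0,0,-0.005,0,0,0,255,0,0,-0.005,0,0,0,255,0,0,-0.005,0,0,0,255,0,0,-0.005,0,0,0,255,0,0,-0.005,0,0,0,255,0,0,-0.003,0,0,0,255,0,0,0,0,0,0,255,0,0,0,0,0,0,255])

```text
clock: 11.95
eef_pos: [0.6161, 0.1098, -0.0133]
eef_rot: [-0.0, -0.138, 0.99, 0.0]
ft_force: [-0.6, -0.2, -0.9]
finger_gap: 0.0358
finger_force: 30.2
```

apply_moves(moves=[0,0,-0.0015,0,0,0,255,0,0,-0.0015,0,0,0,255,0,0,0,0,0,0,255,0,0,0,0,0,0,255])

```text
clock: 12.35
eef_pos: [0.6165, 0.1098, -0.0159]
eef_rot: [0.0, -0.138, 0.99, 0.0]
ft_force: [0.6, -0.4, 1.2]
finger_gap: 0.0356
finger_force: 30.3
```

apply_moves(moves=[0,0,-0.001,0,0,0,255,0,0,0,0,0,0,255,0,0,0,0,0,0,75,0,0,0,0,0,0,75,0,0,0,0,0,0,75,0,0,0,0,0,0,75,0,0,0.01,0,0,0,75,0,0,0.03,0,0,0,75,0,0,0.04,0,0,0,75,0,0,0.04,0,0,0,75,0,0,0.04,0,0,0,75,0,0,0,0,0,0,75,0,0,0,0,0,0,75])

```text
clock: 13.65
eef_pos: [0.6175, 0.11, 0.1454]
eef_rot: [0.002, -0.139, 0.99, -0.0]
ft_force: [-0.6, -1.0, -0.7]
finger_gap: 0.0604
finger_force: 0.0
```

```bash
cat > l.py <<'E'
from h import *
np.set_printoptions(precision=4,suppress=True)
s=read_state(); p=s['eef_pos']; print(s['clock'],p,s['finger_gap'],s['ft_force'],s['joint_pos'])
sc,Cs=snap('scene','s8.png'); w,Cw=snap('wrist','w8.png'); np.savez('w8.npz',*Cw)
for X in ([.616,.11,.012],[.616,.11,.042],[.616,.11,.055]): print(proj(Cs,X),proj(Cw,X))
u,v=proj(Cs,[.616,.112,.06])[0].astype(int)
cv2.imwrite('pics/k8.png',np.hstack([cv2.resize(sc[v-50:v+50,u-50:u+50],(288,288),interpolation=2),np.zeros((288,512,3),np.uint8)])[:,:,::-1]); a=cv2.imread('pics/k8.png'); a=np.vstack([a,np.zeros((96,800,3),np.uint8)]); a[:,288:]=w[:,:,::-1]; cv2.imwrite('pics/k8.png',a)
E
python3 l.py
```

```text
13.65 [0.6175 0.11   0.1454] 0.060364406831489574 [-0.5925 -1.0153 -0.7035] [ 0.1366  0.2045  1.7658 -0.      1.1669 -1.7121]
[[292.0557 240.8003]] [[251.2031 170.6018]]
[[292.5405 230.9962]] [[251.1282 177.8691]]
[[292.7566 226.6279]] [[251.091  181.4767]]
```

View pics/k8.png

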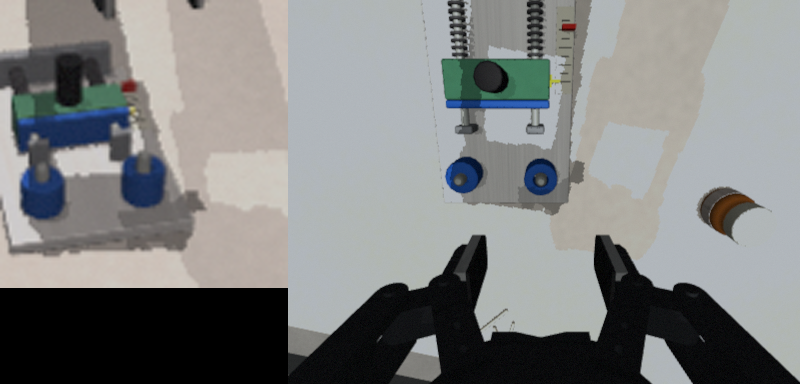

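The ring is home, level with the fixed pad, and released at (253,177) in the wrist view. The jaw still looks closed. Next I turn so the fingers close along the holder's x and grasp the knob.

apply_moves(moves=[-0.0076,-0.006,0,0,0,-8.2,75,-0.0076,-0.006,0,0,0,-8.2,75,-0.0076,-0.006,0,0,0,-8.2,75,-0.0076,-0.006,0,0,0,-8.2,75,-0.0076,-0.006,0,0,0,-8.2,75,-0.0076,-0.006,0,0,0,-8.2,75,-0.0076,-0.006,0,0,0,-8.2,75,-0.0076,-0.006,0,0,0,-8.2,75,-0.0076,-0.006,0,0,0,-8.2,75,-0.0076,-0.006,0,0,0,-8.2,75,-0.0076,-0.0065,0,0,0,-8.2,75,0,0,-0.02,0,0,0,75,0,0,0,0,0,0,75,0,0,0,0,0,0,75])

```text
clock: 15.15
eef_pos: [0.5308, 0.0432, 0.1209]
eef_rot: [-0.002, 0.604, 0.797, -0.001]
ft_force: [0.2, -0.6, 0.7]
finger_gap: 0.0604
finger_force: 0.0
```

```bash
cat > m.py <<'E'
from h import *
np.set_printoptions(precision=4,suppress=True)
s=read_state(); p=s['eef_pos']; q=s['eef_rot']; print(s['clock'],p,s['finger_gap'],s['joint_pos'])
print('close dir',Ro.from_quat([q[1],q[2],q[3],q[0]]).as_matrix()[:,1])
w,C=snap('wrist','w9.png'); np.savez('w9.npz',*C)
print('pred knob',proj(C,[[.5347,.0433,.0895],[.5347,.0433,.0465]]))
h=cv2.cvtColor(w,cv2.COLOR_RGB2HSV); 
g=cv2.inRange(h,(45,60,30),(90,255,255)); x,y,ww,hh=cv2.boundingRect(g); print('green',x,y,ww,hh)
for nm,m in (('red',cv2.inRange(h,(0,150,70),(8,255,255))|cv2.inRange(h,(174,150,70),(180,255,255))),('yel',cv2.inRange(h,(22,130,90),(34,255,255)))):
    n,l,st,ce=cv2.connectedComponentsWithStats(m); i=np.argsort(-st[1:,4])[:2]+1
    for k in i: print(nm,st[k],ce[k],onplane(C,ce[k],.024))
dark=((w.max(2)<60)*255).astype(np.uint8); dark[y+hh:]=0
n,l,st,ce=cv2.connectedComponentsWithStats(dark); i=np.argsort(-st[1:,4])[:3]+1
for k in i: print('dark',st[k],ce[k])
E
python3 m.py
```

```text
15.15 [0.5308 0.0432 0.1209] 0.060359387482989406 [ 0.0344  0.0558  1.9815  0.0001  1.1086 -0.2402]
close dir [ 0.9625  0.2712 -0.0042]
pred knob [[257.1921 204.4618]
 [256.6006 188.0492]]
green 238 131 39 101
red [204 105   5  13  54] [206.4074 110.7963] [0.4691 0.0982 0.024 ]
yel [251 120  12  12  56] [256.5 128. ] [0.5199 0.0956 0.024 ]
dark [243 174  29  41 956] [256.9603 194.7437]
dark [162 123  25 109 832] [176.9639 172.6058]
dark [336 122  18  33 216] [342.5231 135.9954]
```

apply_moves(moves=[0.001,0,-0.03,0,0,0,75,0,0,-0.03,0,0,0,75,0,0,-0.02,0,0,0,75,0,0,-0.01,0,0,0,75,0,0,0,0,0,0,75,0,0,0,0,0,0,75])

```text
clock: 15.8
eef_pos: [0.5345, 0.0434, 0.0337]
eef_rot: [0.001, 0.604, 0.797, 0.0]
ft_force: [1.2, -0.9, -0.1]
finger_gap: 0.0601
finger_force: 0.0
```

apply_moves(moves=[0,0,0,0,0,0,255,0,0,0,0,0,0,255,0,0,0,0,0,0,255,0,0,0,0,0,0,255,0,0,0,0,0,0,255,0,0,0,0,0,0,255,0,0,0,0,0,0,255], force=60)

```text
clock: 16.5
eef_pos: [0.5349, 0.0434, 0.0343]
eef_rot: [0.001, 0.604, 0.797, 0.001]
ft_force: [-1.0, 0.3, 6.1]
finger_gap: 0.0214
finger_force: 58.6
```

```bash
cat > n.py <<'E'
from h import *
import sys
np.set_printoptions(precision=4,suppress=True)
s=read_state(); p=s['eef_pos']; print(s['clock'],p,s['finger_gap'],s['finger_force'],s['ft_force'])
d=np.array([.9622,.2722])
for nm in ('wrist','top','scene'):
    w,C=snap(nm,sys.argv[1]+nm+'.png')
    h=cv2.cvtColor(w,cv2.COLOR_RGB2HSV); out={}
    roi=np.zeros(h.shape[:2],np.uint8); P=proj(C,[[.44,.09,.02],[.55,.115,.02],[.44,.125,.02],[.55,.07,.02]]); cv2.fillConvexPoly(roi,cv2.convexHull(P.astype(np.int32)),255)
    for c,m,z in (('red',cv2.inRange(h,(0,150,60),(8,255,255))|cv2.inRange(h,(173,150,60),(180,255,255)),.024),('yel',cv2.inRange(h,(20,110,60),(36,255,255)),.024)):
        n,l,st,ce=cv2.connectedComponentsWithStats(m&roi)
        if n<2: print(nm,c,'none'); continue
        k=1+np.argmax(st[1:,4]); X=onplane(C,ce[k],z); out[c]=X[:2]@d; print(nm,c,st[k],ce[k],X)
    if len(out)==2: print('  pointer-marker along holder x mm',1e3*(out['yel']-out['red']))
E
python3 n.py g1
```

```text
16.5 [0.5349 0.0434 0.0343] 0.021410463131627446 58.59290599822998 [-1.0428  0.2505  6.1215]
wrist red [176 107   9  19 157] [180.051  115.8854] [0.4698 0.0982 0.024 ]
wrist yel [243 128  19  18 145] [251.8276 139.9103] [0.5198 0.0957 0.024 ]
  pointer-marker along holder x mm 47.468656498563135
top red [227 215   3   2   4] [228.25 215.75] [0.4678 0.094  0.024 ]
top yel [226 198   4   2   4] [227.5  198.75] [0.5181 0.0963 0.024 ]
  pointer-marker along holder x mm 49.062863531883885
scene red [286 203   3   3   9] [287. 204.] [0.4776 0.0946 0.024 ]
scene yel none
```

apply_moves(moves=[-0.0048,-0.0014,0,0,0,0,255,-0.0048,-0.0013,0,0,0,0,255,-0.0048,-0.0014,0,0,0,0,255,-0.0048,-0.0013,0,0,0,0,255,0,0,0,0,0,0,255,0,0,0,0,0,0,255])

```text
clock: 17.25
eef_pos: [0.5178, 0.0386, 0.0343]
eef_rot: [0.003, 0.604, 0.797, 0.003]
ft_force: [6.4, 2.9, 1.0]
finger_gap: 0.0218
finger_force: 59.4
```

```bash
python3 n.py g2
```

```text
17.25 [0.5178 0.0386 0.0343] 0.021842210208684057 59.447177052497864 [6.3929 2.8575 0.9785]
wrist red [202 107   8  19 134] [205.8657 115.9478] [0.4692 0.0979 0.024 ]
wrist yel [243 128  18  18 142] [251.5704 139.7817] [0.5026 0.091  0.024 ]
  pointer-marker along holder x mm 30.19335438448384
top red [226 215   4   2   5] [227.8 215.8] [0.4676 0.0953 0.024 ]
top yel [228 203   3   3   5] [229. 204.] [0.5025 0.0919 0.024 ]
  pointer-marker along holder x mm 32.594932280485324
scene red [286 202   3   4  10] [287.1 203.8] [0.4766 0.0949 0.024 ]
scene yel [287 208   1   2   2] [287.  208.5] [0.4989 0.0951 0.024 ]
  pointer-marker along holder x mm 21.524064358964424
```

apply_moves(moves=[-0.005,-0.0014,0,0,0,0,255,-0.005,-0.0014,0,0,0,0,255,-0.005,-0.0014,0,0,0,0,255,-0.005,-0.0014,0,0,0,0,255,-0.005,-0.0015,0,0,0,0,255,0,0,0,0,0,0,255,0,0,0,0,0,0,255,0,0,0,0,0,0,255])

```text
clock: 18.2
eef_pos: [0.4938, 0.0318, 0.0344]
eef_rot: [0.003, 0.604, 0.797, 0.004]
ft_force: [8.5, 3.8, -2.0]
finger_gap: 0.0217
finger_force: 59.9
```

```bash
python3 n.py g3
```

```text
18.2 [0.4938 0.0318 0.0344] 0.021677801355776342 59.91855561733246 [ 8.4539  3.7998 -2.0458]
wrist red [240 106   6  20 112] [242.3214 115.7679] [0.4684 0.0978 0.024 ]
wrist yel [250 128  11  18  77] [253.2727 136.6494] [0.4791 0.0865 0.024 ]
  pointer-marker along holder x mm 7.236708005043835
top red [226 216   4   1   4] [227.5 216. ] [0.467  0.0962 0.024 ]
top yel none
scene red [286 202   3   4  10] [287.1 203.8] [0.4766 0.0949 0.024 ]
scene yel none
```

```bash
cat > o.py <<'E'
import cv2,numpy as np,sys
w=cv2.imread('pics/'+sys.argv[1])
h=cv2.cvtColor(w,cv2.COLOR_BGR2HSV)
r=cv2.inRange(h,(0,150,60),(8,255,255))|cv2.inRange(h,(173,150,60),(180,255,255)); y=cv2.inRange(h,(20,110,60),(36,255,255)); g=cv2.inRange(h,(45,60,30),(95,255,255)); k=(w.max(2)<45)
for v in range(100,152):
    print(v,''.join('R' if r[v,u] else 'Y' if y[v,u] else 'g' if g[v,u] else '#' if k[v,u] else '.' for u in range(225,285)))
E
python3 o.py g3wrist.png
```

```text
100 ............................................................
101 ............................................................
102 ............................................................
103 ............................................................
104 ............................................................
105 ............................................................
106 ...............RRRRR........................................
107 ...............RRRRRR.......................................
108 ...............RRRRR........................................
109 ...............RRRRR........................................
110 ...............RRRRR........................................
111 ...............RRRRR........................................
112 ...............RRRRR........................................
113 ...............RRRRR........................................
114 ...............RRRRRR.......................................
115 ...............RRRRRR.......................................
116 ...............RRRRRR...................................
[... 1579 characters left out ...]
.........YYYYYYYYYYYYYYYY.........................
142 ..................YYYYYYYYYYYYYYYYYY........................
143 ....ggggggggggggg.YYYYYYYYYYYYYYYYYY.ggggggggggggg..........
144 ...gggggggggggggg.YYYYYYYYYYYYYYYYYY.gggggggggggggg.........
145 ..ggggggggggggggggYYYYYYYYYYYYYYYYYYgggggggggggggggg........
146 ..ggggggggggggggggggggggggggggggggggggggggggggggggggg.......
147 .gggggggggggggggggggggggggggggggggggggggggggggggggggg.......
148 .ggggggggggggggggggggggggggggggggggggggggggggggggggggg......
149 ggggggggggggggggggggggggggggggggggggggggggggggggggggggg.....
150 ggggggggggggggggggggggggggggggggggggggggggggggggggggggg.....
151 gggggggggggggggggggggggggggggggggggggggggggggggggggggggg....
```

The mask printout shows the pointer centred at column 251.5 and the marker at 242.4. That is about 9.2 px, or 6.8 mm, still to pull.

apply_moves(moves=[-0.0035,-0.001,0,0,0,0,255,-0.003,-0.0008,0,0,0,0,255,0,0,0,0,0,0,255,0,0,0,0,0,0,255,0,0,0,0,0,0,255,0,0,0,0,0,0,255])

```text
clock: 18.95
eef_pos: [0.4876, 0.03, 0.0344]
eef_rot: [0.003, 0.604, 0.797, 0.004]
ft_force: [10.2, 3.7, -3.3]
finger_gap: 0.0216
finger_force: 59.9
```

```bash
python3 n.py g4|head -4; python3 o.py g4wrist.png | sed -n '6,42p'
```

```text
18.95 [0.4876 0.03   0.0344] 0.021601638295480265 59.92460310459137 [10.2401  3.745  -3.3404]
wrist red [250 106   5  20 100] [252.  115.5] [0.4684 0.0979 0.024 ]
wrist yel [250 128   4  10  36] [251.5833 132.0278] [0.471  0.0874 0.024 ]
  pointer-marker along holder x mm -0.30879889459722865
105 ............................................................
106 .........................RRRRR..............................
107 .........................RRRRR..............................
108 .........................RRRRR..............................
109 .........................RRRRR..............................
110 .........................RRRRR..............................
111 .........................RRRRR..............................
112 .........................RRRRR..............................
113 .........................RRRRR..............................
114 .........................RRRRR..............................
115 .........................RRRRR..............................
116 .........................RRRRR..............................
117 ......................
[... 898 characters left out ...]
...............YYYY...............................
132 .........................YYYY...............................
133 .........................YYYY...............................
134 .........................YYYY...............................
135 .........................YYYY...............................
136 .........................YYYY...............................
137 .........................YYYY...............................
138 .........................YYYY...............................
139 .........................YYYY...............................
140 .........................YYYYY..............................
141 ...................YYYYYYYYYYYYYYYY.........................
```

```bash
python3 - <<'E'
from h import *
a=cv2.imread('pics/g4wrist.png'); b=cv2.imread('pics/g4scene.png')[150:270,210:330]
cv2.imwrite('pics/fin.png',np.hstack([a[:, 100:420],cv2.resize(b,(384,384),interpolation=2)]))
E
```

```text
(no output)
```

View pics/fin.png

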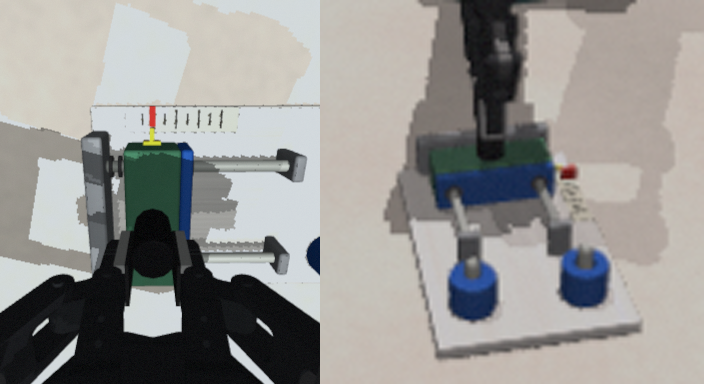

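The pointer at (152,135) is in line with the red marker at (152,115). The knob is held between the fingers, and the ring is home on its post at (585,275). Handing in.

```bash
python3 -c "
from plant import *
print(close_job())"
```

```text
the job is handed in; nothing more can be done
None
```

The job is handed in: the ring is down on the base plate and released, and the arm still holds the jaw by its knob with the pointer within about 0.4 mm of the red marker; the first grasp of the ring missed, and no result came back from the judge.

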